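# Check the blue coaster with the thermometer and hold it up to be read

## Robot

A 6-joint arm with a two-finger parallel gripper is mounted at the origin on the work surface. World frame = base frame: x ahead of the robot, y to its left, z up, the work surface at z = 0. Lengths are in mm, angles in rad, forces in N, time in s.
With the tool pointing down it reaches from about 275 to 1000 mm from the base axis. Payload 8.4 kg.
Tool frame: the origin (TCP) lies midway between the tips of the shut fingers; the grasp point (between the pads) lies 19 mm behind it; z points along the fingers, y is the line along which they close (so a half turn about z gives the same grasp; the last joint's range is limited). The gripper opens to 85 mm and grips with 20 to 120 N. Pads are 22 mm wide; open, the fingers measure 114 mm over their backs; the gripper's body (76 mm by 85 mm) begins 54 mm behind the grasp point. The pads swing forward as they close: fully open they stand 13 mm farther back than shut.
Start: joints at [-1.132, 0.353, 1.633, -0, 1.155, -0.002], TCP at [266.663, -565.26, 231.281] pointing down, gripper open.
Joint ranges: [-2.63, 2.63], [-0.92, 2.1], [0.06, 2.66], [-1.3, 4.44], [0, 2.69], [-3.02, 3.02]. Speed limits (rad/s): [2.22, 2.22, 2.79, 3.14, 3.14, 3.14].

## Interface

Orientations are given as [roll, pitch, yaw] about the fixed x, y, z axes, in that order (R = Rz(yaw) Ry(pitch) Rx(roll)).
In Python, from rig import monitor, imaging, r gives the robot as it stands.
- The arm moves only by the tool drive_tool, never from a script. Its argument "plan" is a list of rows, each an object of numbers: "x", "y", "z": the shift along the tool's x, y, z in units of 50 mm (1.0 is 50 mm); "ax", "ay", "az": the turn, a rotation vector about the tool's x, y, z in units of 6 degrees (1.0 is 6 degrees); "hand": the finger opening in mm, from 0 to 85.4. In form: [{"x": .., "y": .., "z": .., "ax": .., "ay": .., "az": .., "hand": ..}, ...]. A call has 1 to 8 rows; each row is the pose to reach, as a shift and turn from the pose commanded when the call began, along the tool's axes at that moment; what a row does not reach only later rows make up. A row lasts 1/10 s, in which the tool goes at most 50 mm and 8.59 degrees, less where a joint would pass 70% of its speed; a pose out of reach is approached as far as the arm can. A call with a gripper value outside its range is refused whole. The fingers move at their own pace and stop on an object; "grip_force" is the grip in N (left out, the last holds). Time passes only in rows, so rows that repeat a pose let the fingers close. It gives the time, the measured TCP pose, the force, the opening and the grip force at its end, in the units of the state.
- monitor.sense(): the state, without advancing time (a new reading comes with each control period).
- imaging.grab_frame(name): name is "scene" or "top"; returns the picture (384x512x3 uint8, red, green, blue); there is no depth.
- imaging.camera_info(name): a dict with "mtx" (3x3 intrinsics, pixels), "dist" ([k1, k2, p1, p2, k3] as OpenCV has them; the pictures are not rectified), "R" (3x3) and "t" (3): a world point X has camera coordinates R X + t. Camera axes: x right, y down, z forward; pixel columns grow to the right and rows downward; lengths in mm; the calibration is good to about 2 mm. A picture is of the moment at which its call begins. camera_info takes no time and is no camera call.
- r.sign_off(): hands the job in; it is judged then, once.
The state is a dict: "clock": time; "qpos": joint angles; "qvel": joint speeds; "joint_efforts": joint torques, N m; "eef_pos": TCP position; "tcp_rot": TCP orientation; "contact_force": force on the tool from outside, world axes, zero at the start; "wrist_torque": the same for the moment, N m; "opening": opening from 0.0 (shut) to 1.0 (fully open); "grasp_force": force on a finger pad.
Only numpy, scipy, OpenCV 4.12 (cv2) and the standard library are available. Lean on these libraries where they do the work, as an engineer would, in place of code of your own. Each camera call takes 0.05 s, during which the arm holds its last target. There are 200 camera calls.

## Task

Draw the yellow infrared thermometer out of its slanting holder and, without touching the fired coasters, aim its nose from above at the black spot in the middle of the blue coaster, about 10 cm away, and hold it steady there for at least one second. Then turn it level with its screen facing up, at least 20 cm above the table, and finish still holding it there, steady, so that the screen can be read. Leave the coasters, the bottle and the tape where they are.

Things in the scene. Friction and masses are not known exactly. Their poses are not given: they have to be found in the camera images.
- thermo: infrared thermometer: straight yellow stick, black nose, 206 x 30 wide x 26 mm thick, 110 to 220 g, loose in the holder. Origin at its centre; x along the stick to the nose, y across the 30 mm width, z out of the face with the green screen. In the holder x points 45 degrees below level, roughly away from the robot, y level, the screen faces up and away. Pull it 85 mm or more along -x to free it
- thermo_lens (a point): middle of the nose end of the thermometer, 103 mm from its origin along +x; it looks along +x. Axes as thermo
- thermo_grip (a point): point on the stick's centreline 60 mm from the origin towards the tail (43 mm from the tail end), a good place to grip across the 30 mm width from straight above; about 145 mm above the table in the holder
- holder: fixed holder: dark foot plate 150 x 110 x 12 mm and a grey square sleeve slanting 45 degrees, mouth up and towards the robot. The sleeve takes the last 78 mm of the nose with 2 mm play each side, 3.5 mm over the screen face; 42 mm wide outside. Its floor reaches 40 mm farther out under the stick. Origin at the centre of the foot's underside; x is the level heading of the nose, z up
- holder_mouth (a point): middle of the sleeve's mouth, on the centreline of the seated thermometer, 86 mm above the table
- slab: fixed tan cork slab, 120 (x) x 310 (y) x 18 mm high, with the three coasters in a row along its y axis, 97 mm apart. Origin at the centre of its underside
- coaster_blue: blue glazed round coaster, 86 mm diameter, 14 mm high, 150 g, loose on the slab, with a flat black spot of 50 mm diameter in the middle of its top. Any of the three places. Origin at the centre of its underside, z up
- blue_spot (a point): centre of the black spot on top of the blue coaster, 32 mm above the table. z up
- coaster_white: white coaster, otherwise the same as the blue one
- coaster_red: terracotta red-brown coaster, otherwise the same as the blue one
- bottle: white bottle with a blue cap, 56 mm diameter, 130 mm high, loose, standing on the table beyond the work. Origin at the centre of its underside
- tape: blue roll of tape lying flat, 100 mm outside diameter, 24 mm high, loose, on the table near the robot. Origin at the centre of its underside
There are look-alikes about, which are no part of the job. What is shaped like the coaster_blue but green, purple or turquoise is not meant.

How it is judged (in metres and radians):
On the way, in this order (a step that is already met when the one before it is completed fails the run):
1. the thermometer is drawn clear out of the holder, held by the fingers (contact force between the fingers and thermo above 1 N and height (world z) of thermo_lens above 0.11 m and contact force between thermo and holder below 0.1 N), for 0.1 s.
2. the nose is aimed from above at the blue coaster's black spot (line of sight within 25 mm of its centre, 40 to 180 mm away) and held steady for a second (contact force between the fingers and thermo above 1 N and x of blue_spot in the frame of thermo_lens between 0.04 and 0.18 m and y of blue_spot in the frame of thermo_lens between -0.025 and 0.025 m and z of blue_spot in the frame of thermo_lens between -0.025 and 0.025 m and z of thermo_lens in the frame of blue_spot above 0.03 m and linear speed of thermo below 0.04 m/s and angular speed of thermo below 0.3 rad/s), for 1 s.
At the end, for the whole second after the job is handed in: The thermometer is held in the fingers, level with its screen up within 15 degrees, its centre at least 195 mm above the table, steady (under 40 mm/s and 0.3 rad/s), touching nothing else; coasters, bottle and tape are within 20 mm of where they were (contact force between the fingers and thermo above 1 N and angle between thermo's own z axis and vertical below 0.26 rad and height (world z) of thermo above 0.195 m and linear speed of thermo below 0.04 m/s and angular speed of thermo below 0.3 rad/s and contact force between thermo and holder below 0.1 N and contact force between thermo and slab below 0.1 N and contact force between thermo and coaster_blue below 0.1 N and contact force between thermo and coaster_white below 0.1 N and contact force between thermo and coaster_red below 0.1 N and contact force between thermo and bottle below 0.1 N and contact force between thermo and tape below 0.1 N and distance of each of coaster_blue, coaster_white, coaster_red, bottle, tape from where it was at the start of the episode below 0.02 m); the arm keeps its last pose, push and grip.
It fails at once if a coaster, the bottle or the tape is pushed more than 20 mm (distance of any of coaster_blue, coaster_white, coaster_red, bottle, tape from where it was at the start of the episode above 0.02 m).
It fails at once if the thermometer touches a coaster (contact force between thermo and coaster_blue above 0.3 N or contact force between thermo and coaster_white above 0.3 N or contact force between thermo and coaster_red above 0.3 N).
It also fails if it takes over 45 s, if anything falls off the work surface, if the arm or the gripper's body presses on something with over 40 N, if the wrist force passes 120 N, or if a joint passes its speed limit or range.

## Working session

There is one attempt and no reset: what is moved stays moved. The work goes in short steps, Python scripts to look and compute and a tool call to move; the robot and the scene stay as the last step left them, time stands still between calls to the robot, and variables do not carry over. Pictures are saved under pics/ and viewed, at most 10 in all, crops included, and the job is handed in when it is done.

Besides the shell and the picture viewer there is one more tool, called after "Emit:" by a JSON object that holds its "op" and its "data". drive_tool: Moves the arm, as the interface text tells. Its arguments: {"type":"object","properties":{"plan":{"type":"array","items":{"type":"object","properties":{"x":{"type":"number"},"y":{"type":"number"},"z":{"type":"number"},"ax":{"type":"number"},"ay":{"type":"number"},"az":{"type":"number"},"hand":{"type":"number"}}}},"grip_force":{"type":"number"}},"required":["plan"]}

```bash
mkdir -p pics; ls
cat > h.py <<'E'
import numpy as np,cv2
from rig import monitor,imaging,r
from scipy.spatial.transform import Rotation as Ro
def ci(n):
    c=imaging.camera_info(n);return [np.array(c[k],float) for k in("mtx","dist","R","t")]
def ray(n,uv):
    K,d,R,t=ci(n);p=cv2.undistortPoints(np.array([[uv]],float),K,d)[0,0]
    t=t.ravel();o=-R.T@t;v=R.T@np.array([p[0],p[1],1]);return o,v/np.linalg.norm(v)
def onz(n,uv,z):
    o,v=ray(n,uv);return o+v*(z-o[2])/v[2]
def two(u1,u2):
    a,v=ray("scene",u1);b,w=ray("top",u2)
    s=np.linalg.lstsq(np.c_[v,-w],b-a,rcond=None)[0];p,q=a+v*s[0],b+w*s[1];return (p+q)/2,np.linalg.norm(p-q)
def proj(n,X):
    K,d,R,t=ci(n);return cv2.projectPoints(np.array(X,float).reshape(-1,1,3),cv2.Rodrigues(R)[0],t,K,d)[0][:,0]
def save(n,f):
    im=imaging.grab_frame(n);cv2.imwrite(f"pics/{f}.png",im[:,:,::-1]);return im
E
python3 - <<'E'
from h import *
a=save("scene","s0");b=save("top","t0")
print(monitor.sense())
for n in("scene","top"):
    K,d,R,t=ci(n);print(n,K.tolist(),-R.T@t.ravel(),R[2])
E
```

```text
pics
{'clock': 0.1, 'qpos': array([-1.13238289e+00,  3.53565029e-01,  1.63404175e+00,  1.70145805e-07,
        1.15522414e+00, -2.38583229e-03]), 'qvel': array([-0.00035829, -0.00081368, -0.00275354,  0.00125407,  0.00090768,
        0.00014448]), 'joint_efforts': array([ 7.81832878e-04, -6.06353974e+01, -3.42818427e+01,  8.40948610e-05,
        3.95220224e-03, -1.05312128e-05]), 'eef_pos': array([ 266.49206628, -564.86904021,  230.65312883]), 'tcp_rot': array([-3.14035439e+00, -3.10987797e-06,  4.40799195e-01]), 'contact_force': array([-0.47081529,  0.21492505,  0.16224625]), 'wrist_torque': array([-0.04805177, -0.03676225, -0.02699743]), 'grasp_force': 0.0, 'opening': 1.0022764089817604}
scene [[412.29823867320056, 0.0, 249.28509719644939], [0.0, 412.29823867320056, 187.85017970137804], [0.0, 0.0, 1.0]] [1283.43373309  286.11704447  881.7620895 ] [-0.6387463  -0.23297483 -0.73329795]
top [[391.9857923535143, 0.0, 256.6343284681618], [0.0, 391.9857923535143, 187.20536602354474], [0.0, 0.0, 1.0]] [504.26609989  32.31631099 921.54768159] [ 0.08274751 -0.027325   -0.99619586]
```

View pics/s0.png

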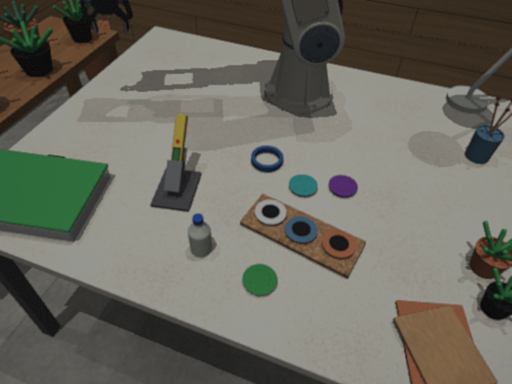

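View pics/t0.png

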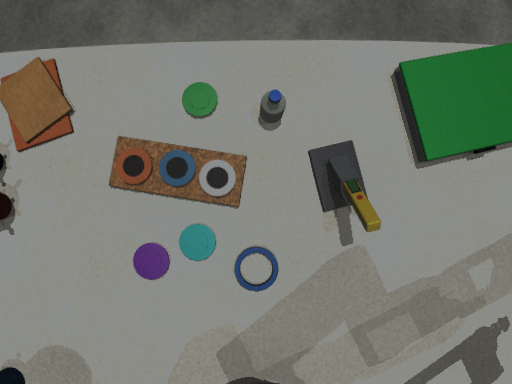

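The scene view shows the thermometer at (180,130), seated in its holder. The blue coaster is at (301,230) with white at (271,211) and red at (339,243). Look-alike candidates are turquoise (303,185), purple (343,186), green (260,280) and the blue tape (267,158). In the top view the thermometer is at (365,208) and the blue coaster at (178,168), the middle place on the slab. I choose the blue coaster that has a black spot.

```bash
cat > m.py <<'E'
from h import *
S=cv2.imread("pics/s0.png");T=cv2.imread("pics/t0.png")
def big(im,lo,hi,box=None):
    m=cv2.inRange(cv2.cvtColor(im,cv2.COLOR_BGR2HSV),lo,hi)
    if box: k=np.zeros_like(m);x0,y0,x1,y1=box;k[y0:y1,x0:x1]=255;m&=k
    n,l,s,c=cv2.connectedComponentsWithStats(m);i=1+np.argmax(s[1:,4]);return (l==i).astype(np.uint8),c[i],s[i]
for n,im,b in(("scene",S,(160,105,200,200)),("top",T,(330,160,400,240))):
    m,c,s=big(im,(18,120,70),(35,255,255),b)
    cnt=max(cv2.findContours(m,0,1)[0],key=cv2.contourArea)
    print(n,"yellow",c,s,cv2.minAreaRect(cnt),cv2.boxPoints(cv2.minAreaRect(cnt)).round(1).tolist())
for n,im,b in(("scene",S,(282,212,322,248)),("top",T,(157,148,199,189))):
    m,c,s=big(im,(0,0,0),(180,255,60),b); print(n,"spot",c,s,onz(n,c,32))
m,c,s=big(T,(0,0,0),(180,255,75),(305,138,375,214)); 
cnt=max(cv2.findContours(m,0,1)[0],key=cv2.contourArea);print("foot",cv2.minAreaRect(cnt))
a=[cv2.resize(S[100:220,140:215],None,fx=4,fy=4,interpolation=3),cv2.resize(T[135:255,300:400],None,fx=4,fy=4,interpolation=3)]
cv2.imwrite("pics/c0.png",np.hstack(a))
E
python3 m.py
```

```text
scene yellow [179.49303621 132.75208914] [173 114  14  47 359] ((178.61280822753906, 137.01287841796875), (10.361125946044922, 45.36186218261719), 6.519801616668701) [[170.89999389648438, 159.0], [176.0, 113.9000015258789], [186.3000030517578, 115.0999984741211], [181.1999969482422, 160.10000610351562]]
top yellow [365.45950704 209.9806338 ] [343 182  38  50 568] ((362.7898864746094, 204.13352966308594), (57.1644401550293, 16.073490142822266), 63.90457534790039) [[343.0, 182.0], [357.3999938964844, 174.89999389648438], [382.6000061035156, 226.3000030517578], [368.1000061035156, 233.3000030517578]]
scene spot [300.73205742 228.40191388] [292 222  18  14 209] [626.15551225 190.7813912   32.        ]
top spot [176.39612188 167.29916898] [166 157  22  22 361] [628.41548627 190.29387093  32.        ]
foot ((338.4706115722656, 180.38238525390625), (73.73082733154297, 46.80937194824219), 75.96376037597656)
```

View pics/c0.png

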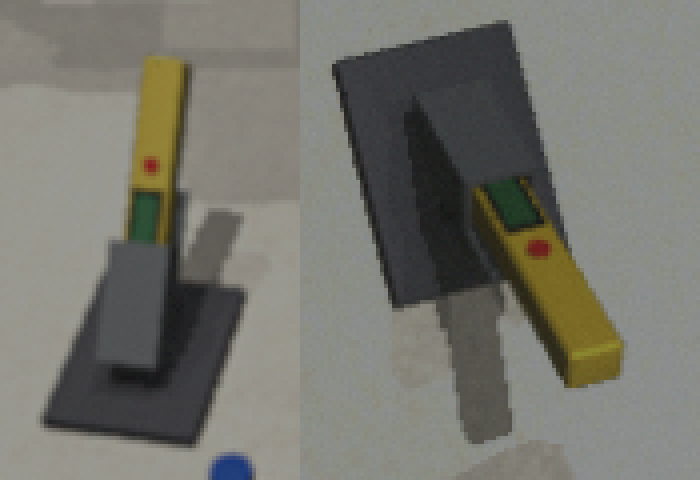

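Run:
```python
from h import *
P=lambda x,y:((x-300)/4+300,y/4+135); Q=lambda x,y:(x/4+140,y/4+100)
f=[onz("top",P(*p),12) for p in((334,64),(511,23),(396,305))]
print(f,[np.linalg.norm(f[0]-f[i]) for i in(1,2)])
h=f[0]-f[2];yaw=np.arctan2(h[1],h[0]);h=f[1]-f[0];print(np.degrees([yaw,np.arctan2(h[1],h[0])+np.pi/2]), "foot c",(f[1]+f[2])/2)
b,e1=two(Q(151,166),P(538,248));t,e2=two(Q(167,60),P(596,348))
s,e3=two(Q(148,190),P(503,181))
print(b,e1,t,e2,s,e3)
d=b-t;print(np.linalg.norm(d),np.degrees(np.arctan2(d[1],d[0])),np.degrees(np.arcsin(d[2]/np.linalg.norm(d))))
```

```text
[array([ 662.58455026, -117.49942723,   12.        ]), array([ 685.4563533 , -225.30453535,   12.        ]), array([ 519.53725077, -148.53355587,   12.        ])] [np.float64(110.20463107682663), np.float64(146.37502188439953)]
[12.24063416 11.97819366] foot c [ 602.49680204 -186.91904561   12.        ]
[ 543.98197755 -197.81482802  133.3756817 ] 2.6554092191102487 [ 492.47195759 -207.76262272  184.73279695] 5.017304833622676 [ 578.0762966  -179.16237484  145.31320361] 0.1180307594524058
73.41521682910913 10.93059489097561 -44.39036584541318
```

Pose found: the heading is about 12°, the slope is −44.4°, and the grip point is about (513, −204, 145), which matches the stated 145 mm height. The spot is at (627, 190.5).

Emit:
{"op": "drive_tool", "data": {"plan": [{"x":0.9,"y":-0.5,"az":0.3,"hand":85},{"x":1.8,"y":-1.05,"az":0.6,"hand":85},{"x":2.7,"y":-1.6,"az":0.9,"hand":85},{"x":3.6,"y":-2.1,"az":1.2,"hand":85},{"x":4.5,"y":-2.65,"az":1.5,"hand":85},{"x":5.4,"y":-3.15,"az":1.8,"hand":85},{"x":6.3,"y":-3.7,"az":2.1,"hand":85},{"x":7.0,"y":-4.1,"az":2.2,"hand":85}]}}

```text
invalid input
```

Emit:
{"op": "drive_tool", "data": {"plan": [{"x":0.37,"y":-0.43,"hand":85},{"x":0.37,"y":-0.43,"hand":85},{"x":0.37,"y":-0.43,"hand":85},{"x":0.37,"y":-0.43,"hand":85}]}}

```text
invalid input
```

Run:
```python
from h import *
s=monitor.sense();print(s["eef_pos"],s["tcp_rot"],s["qpos"],s["contact_force"])
a=save("scene","s1");b=save("top","t1")
c=[cv2.resize(a[60:210,130:230],None,fx=4,fy=4,interpolation=3),cv2.resize(b[120:270,300:400],None,fx=4,fy=4,interpolation=3)]
cv2.imwrite("pics/c1.png",np.hstack(c)[:,:,::-1])
R=Ro.from_euler("xyz",s["tcp_rot"]).as_matrix()
print("tool shift/50:",R.T@(np.array([513,-204,126])-s["eef_pos"])/50)
```

```text
[ 266.49206628 -564.86904021  230.65312883] [-3.14035439e+00 -3.10987797e-06  4.40799195e-01] [-1.13238289e+00  3.53565029e-01  1.63404175e+00  1.70145805e-07
  1.15522414e+00 -2.38583229e-03] [-0.47081529  0.21492505  0.16224625]
tool shift/50: [ 7.53826809 -4.42136981  2.09856246]
```

View pics/c1.png

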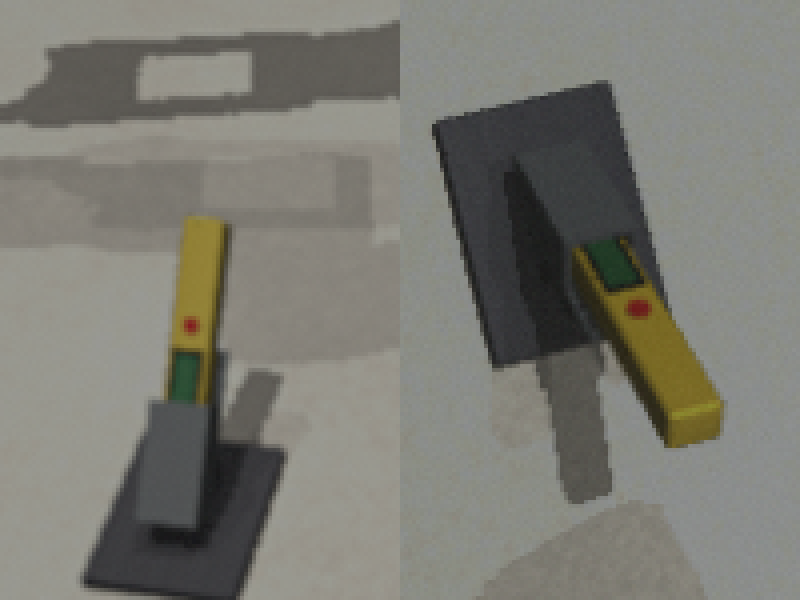

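The picture shows the scene unchanged: the arm did not move because both calls were rejected. I'll send all keys in every row.

Emit:
{"op": "drive_tool", "data": {"plan": [{"x":0.9,"y":-0.5,"z":0,"ax":0,"ay":0,"az":0.3,"hand":85},{"x":1.8,"y":-1.05,"z":0,"ax":0,"ay":0,"az":0.6,"hand":85},{"x":2.6,"y":-1.5,"z":0,"ax":0,"ay":0,"az":0.9,"hand":85},{"x":3.4,"y":-2.0,"z":0,"ax":0,"ay":0,"az":1.2,"hand":85},{"x":4.2,"y":-2.5,"z":0,"ax":0,"ay":0,"az":1.5,"hand":85},{"x":5.0,"y":-2.95,"z":0,"ax":0,"ay":0,"az":1.8,"hand":85},{"x":5.8,"y":-3.4,"z":0,"ax":0,"ay":0,"az":2.1,"hand":85},{"x":6.5,"y":-3.8,"z":0,"ax":0,"ay":0,"az":2.2,"hand":85}]}}

```text
clock: 1.0
eef_pos: [480.5, -252.8, 231.4]
tcp_rot: [3.142, -0.0, 0.21]
contact_force: [0.1, 0.4, -0.7]
opening: 0.989
grasp_force: 0.0
```

Emit:
{"op": "drive_tool", "data": {"plan": [{"x":0.5,"y":-0.5,"z":0,"ax":0,"ay":0,"az":0,"hand":85},{"x":0.87,"y":-0.85,"z":0,"ax":0,"ay":0,"az":0,"hand":85},{"x":0.87,"y":-0.85,"z":0,"ax":0,"ay":0,"az":0,"hand":85}]}}

```text
clock: 1.3
eef_pos: [514.6, -201.7, 231.2]
tcp_rot: [-3.141, -0.001, 0.213]
contact_force: [0.7, -1.1, -0.6]
opening: 0.992
grasp_force: 0.0
```

Run:
```python
from h import *
a=save("scene","s2");b=save("top","t2")
s=monitor.sense();print(s["eef_pos"],s["tcp_rot"],s["qpos"],s["contact_force"])
c=[cv2.resize(a[40:190,130:230],None,fx=4,fy=4,interpolation=3),cv2.resize(b[120:270,300:400],None,fx=4,fy=4,interpolation=3)]
cv2.imwrite("pics/c2.png",np.hstack(c)[:,:,::-1])
R=Ro.from_euler("xyz",s["tcp_rot"]).as_matrix()
print("tool shift/50:",R.T@(np.array([513,-204,126])-s["eef_pos"])/50)
```

```text
[ 513.10291003 -203.85137837  231.10909032] [3.14157231e+00 5.92846704e-04 2.11957335e-01] [-3.80670033e-01  2.40601944e-01  1.79034805e+00 -3.88308797e-04
  1.11112308e+00  9.78341312e-01] [-0.53174639 -0.53245225  0.2078992 ]
tool shift/50: [-1.39119031e-03  2.43016285e-03  2.10218305e+00]
```

View pics/c2.png

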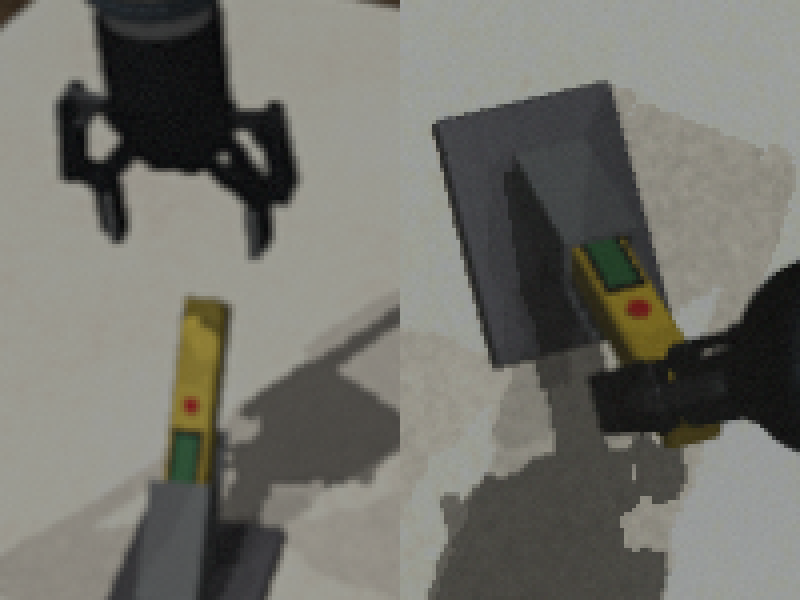

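The fingers are open squarely above the tail and centred on it: in the scene crop the tips are at x≈115 and 258, with the stick at about 200, tilted. I'll descend and grip.

Emit:
{"op": "drive_tool", "data": {"plan": [{"x":0,"y":0,"z":0.6,"ax":0,"ay":0,"az":0,"hand":85},{"x":0,"y":0,"z":1.1,"ax":0,"ay":0,"az":0,"hand":85},{"x":0,"y":0,"z":1.5,"ax":0,"ay":0,"az":0,"hand":85},{"x":0,"y":0,"z":1.8,"ax":0,"ay":0,"az":0,"hand":85},{"x":0,"y":0,"z":2.0,"ax":0,"ay":0,"az":0,"hand":85},{"x":0,"y":0,"z":2.1,"ax":0,"ay":0,"az":0,"hand":85},{"x":0,"y":0,"z":2.1,"ax":0,"ay":0,"az":0,"hand":85}]}}

```text
clock: 2.1
eef_pos: [512.8, -204.5, 126.0]
tcp_rot: [-3.141, 0.001, 0.21]
contact_force: [-0.3, -0.3, 0.5]
opening: 0.996
grasp_force: 0.0
```

Emit:
{"op": "drive_tool", "data": {"plan": [{"x":0,"y":0,"z":0,"ax":0,"ay":0,"az":0,"hand":40},{"x":0,"y":0,"z":0,"ax":0,"ay":0,"az":0,"hand":34},{"x":0,"y":0,"z":0,"ax":0,"ay":0,"az":0,"hand":28},{"x":0,"y":0,"z":0,"ax":0,"ay":0,"az":0,"hand":15},{"x":0,"y":0,"z":0,"ax":0,"ay":0,"az":0,"hand":15},{"x":0,"y":0,"z":0,"ax":0,"ay":0,"az":0,"hand":15},{"x":0,"y":0,"z":0,"ax":0,"ay":0,"az":0,"hand":15}], "grip_force": 60}}

```text
clock: 2.8
eef_pos: [513.4, -204.3, 126.8]
tcp_rot: [3.141, -0.001, 0.211]
contact_force: [-2.6, -1.0, 5.9]
opening: 0.346
grasp_force: 59.2
```

Gripped at about 30 mm opening. Now I'll draw it out at 45°.

Emit:
{"op": "drive_tool", "data": {"plan": [{"x":-0.1,"y":0,"z":-0.1,"ax":0,"ay":0,"az":0,"hand":15},{"x":-0.3,"y":0,"z":-0.3,"ax":0,"ay":0,"az":0,"hand":15},{"x":-0.5,"y":0,"z":-0.5,"ax":0,"ay":0,"az":0,"hand":15},{"x":-0.75,"y":0,"z":-0.75,"ax":0,"ay":0,"az":0,"hand":15},{"x":-1.0,"y":0,"z":-1.0,"ax":0,"ay":0,"az":0,"hand":15},{"x":-1.25,"y":0,"z":-1.25,"ax":0,"ay":0,"az":0,"hand":15},{"x":-1.5,"y":0,"z":-1.5,"ax":0,"ay":0,"az":0,"hand":15},{"x":-1.7,"y":0,"z":-1.7,"ax":0,"ay":0,"az":0,"hand":15}]}}

```text
clock: 3.6
eef_pos: [428.8, -222.0, 212.4]
tcp_rot: [3.141, -0.0, 0.21]
contact_force: [0.5, 0.1, -0.9]
opening: 0.346
grasp_force: 59.2
```

Emit:
{"op": "drive_tool", "data": {"plan": [{"x":0,"y":0,"z":-0.3,"ax":0,"ay":0,"az":0,"hand":15},{"x":0,"y":0,"z":-0.8,"ax":0,"ay":0,"az":0,"hand":15},{"x":0,"y":0,"z":-1.2,"ax":0,"ay":0,"az":0,"hand":15},{"x":0,"y":0,"z":-1.4,"ax":0,"ay":0,"az":0,"hand":15},{"x":0,"y":0,"z":-1.4,"ax":0,"ay":0,"az":0,"hand":15},{"x":0,"y":0,"z":-1.4,"ax":0,"ay":0,"az":0,"hand":15}]}}

```text
clock: 4.2
eef_pos: [429.3, -221.7, 280.5]
tcp_rot: [-3.141, 0.001, 0.21]
contact_force: [-0.6, -0.2, -2.7]
opening: 0.341
grasp_force: 59.4
```

Run:
```python
from h import *
a=save("scene","s3");b=save("top","t3")
s=monitor.sense();print(s["eef_pos"],s["tcp_rot"],s["qpos"],s["contact_force"],s["opening"])
c=[cv2.resize(a[20:170,120:220],None,fx=4,fy=4,interpolation=3),cv2.resize(b[120:270,310:410],None,fx=4,fy=4,interpolation=3)]
cv2.imwrite("pics/c3.png",np.hstack(c)[:,:,::-1])
```

```text
[ 429.22839406 -221.52276416  280.04155039] [-3.14019015e+00  1.85987701e-03  2.10431478e-01] [-4.79473897e-01  8.17015549e-02  1.86861806e+00 -1.09697798e-04
  1.19360021e+00  8.80932779e-01] [-0.99996343 -0.18977433 -1.24368832] 0.34283420493794664
```

View pics/c3.png

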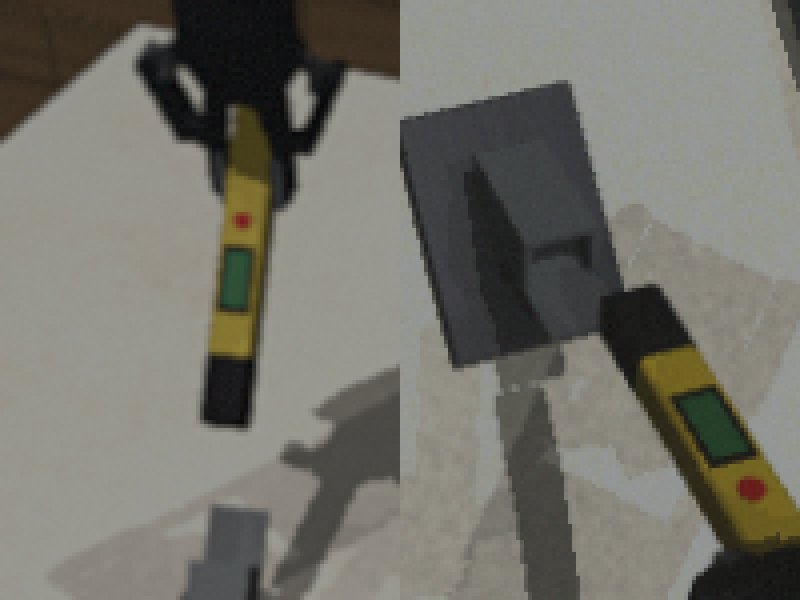

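Run:
```python
from h import *
P=lambda x,y:((x-400)/4+310,y/4+120); Q=lambda x,y:(x/4+120,y/4+20)
b,e=two(Q(242,220),P(752,490));s,e2=two(Q(236,279),P(715,427));n,e3=two(Q(224,426),P(632,290))
print(b,e,s,e2,n,e3)
d=n-b;print(np.linalg.norm(d),np.degrees(np.arctan2(d[1],d[0])),np.degrees(np.arcsin(d[2]/np.linalg.norm(d))))
u=d/np.linalg.norm(d);zz=np.array([-u[2]*u[0],-u[2]*u[1],u[0]**2+u[1]**2]);zz/=np.linalg.norm(zz)
L=n-13*zz;st=monitor.sense()["eef_pos"];print("lens",L,"lens-tcp",L-st)
w=np.array([627,190.5,32]);lt=w-100*u;print("u",u,"target tcp now-yaw",lt-(L-st))
```

```text
[ 459.37012953 -214.95116196  287.67983494] 1.697473186766636 [ 484.88835012 -209.88959488  260.00355151] 2.8190365803902186 [ 548.52107467 -195.94297202  190.31502487] 6.911724016792884
133.37581694170433 12.036010923683131 -46.88668551456084
lens [ 539.23965167 -197.92189722  181.43026026] lens-tcp [110.01125762  23.60086694 -98.61129013]
u [ 0.66841911  0.14251602 -0.73000348] target tcp now-yaw [450.14683117 152.64753155 203.6116378 ]
```

The thermometer is out and firmly held. The lens is about 110 mm ahead of and 98 mm below the TCP, and the stick is inclined about 46°. I'll carry it at this height to the spot.

Emit:
{"op": "drive_tool", "data": {"plan": [{"x":0.1,"y":-0.4,"z":0,"ax":0,"ay":0,"az":0,"hand":15},{"x":0.3,"y":-1.1,"z":0,"ax":0,"ay":0,"az":0,"hand":15},{"x":0.5,"y":-1.85,"z":0,"ax":0,"ay":0,"az":0,"hand":15},{"x":0.7,"y":-2.6,"z":0,"ax":0,"ay":0,"az":0,"hand":15},{"x":0.9,"y":-3.35,"z":0,"ax":0,"ay":0,"az":0,"hand":15},{"x":1.1,"y":-4.1,"z":0,"ax":0,"ay":0,"az":0,"hand":15},{"x":1.3,"y":-4.8,"z":0,"ax":0,"ay":0,"az":0,"hand":15},{"x":1.45,"y":-5.3,"z":0,"ax":0,"ay":0,"az":0,"hand":15}]}}

```text
clock: 5.1
eef_pos: [444.9, 54.5, 280.3]
tcp_rot: [-3.141, 0.002, 0.211]
contact_force: [0.0, -0.1, -1.4]
opening: 0.342
grasp_force: 59.9
```

Emit:
{"op": "drive_tool", "data": {"plan": [{"x":0.15,"y":-0.6,"z":0,"ax":0,"ay":0,"az":0,"hand":15},{"x":0.3,"y":-1.2,"z":0,"ax":0,"ay":0,"az":0,"hand":15},{"x":0.4,"y":-1.65,"z":0,"ax":0,"ay":0,"az":0,"hand":15},{"x":0.5,"y":-1.93,"z":0,"ax":0,"ay":0,"az":0,"hand":15},{"x":0.5,"y":-1.93,"z":0.4,"ax":0,"ay":0,"az":0,"hand":15},{"x":0.5,"y":-1.93,"z":0.8,"ax":0,"ay":0,"az":0,"hand":15},{"x":0.5,"y":-1.93,"z":1.0,"ax":0,"ay":0,"az":0,"hand":15},{"x":0.5,"y":-1.93,"z":1.0,"ax":0,"ay":0,"az":0,"hand":15}]}}

```text
clock: 5.9
eef_pos: [448.9, 151.4, 229.7]
tcp_rot: [3.141, 0.004, 0.21]
contact_force: [0.1, 0.2, -2.6]
opening: 0.342
grasp_force: 59.8
```

Run:
```python
from h import *
a=save("scene","s4");b=save("top","t4")
s=monitor.sense();print(s["clock"],s["eef_pos"],s["tcp_rot"],s["qpos"],s["contact_force"],s["opening"])
c=[cv2.resize(a[120:270,220:320],None,fx=4,fy=4,interpolation=3),cv2.resize(b[120:270,150:250],None,fx=4,fy=4,interpolation=3)]
cv2.imwrite("pics/c4.png",np.hstack(c)[:,:,::-1])
```

```text
6.0 [450.16867074 151.839542   231.55215651] [3.14153502e+00 1.25606065e-04 2.10027164e-01] [ 3.22185450e-01  1.17017541e-01  1.94308368e+00 -4.89494755e-05
  1.08162270e+00  1.68297761e+00] [ 0.53435782 -0.1428284  -2.40268212] 0.3431863411550176
```

View pics/c4.png

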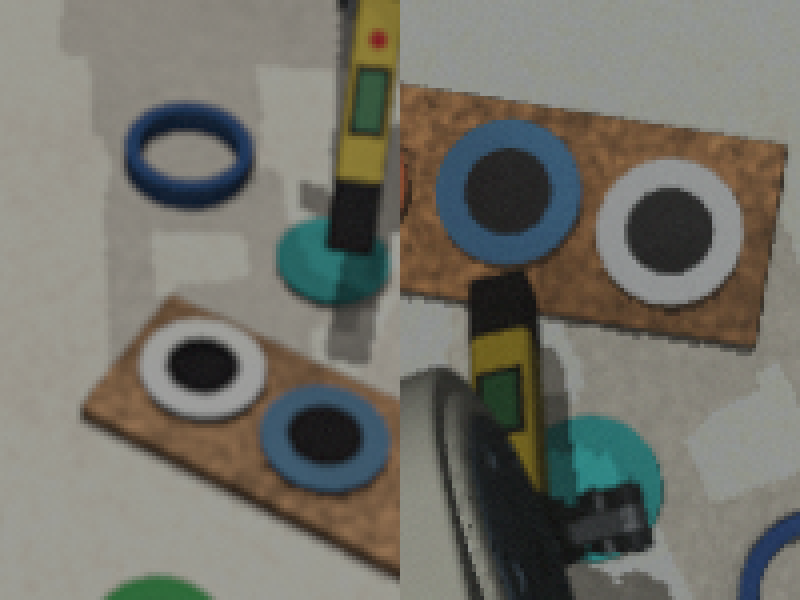

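The nose tip shows at scene crop (350,246) and top crop (499,278). It points towards the blue coaster's spot, at (325,435) in the scene crop and (507,190) in the top crop. I'll check the sight line and correct it.

Run:
```python
from h import *
P=lambda x,y:((x-400)/4+150,y/4+120); Q=lambda x,y:(x/4+220,y/4+120)
s,e2=two(Q(370,100),P(499,399));n,e3=two(Q(351,248),P(499,277));k,e1=two(Q(358,180),P(503,331))
print(s,e2,k,e1,n,e3,"spot",two(Q(325,434),P(507,190)))
d=n-s;u=d/np.linalg.norm(d)
print(np.linalg.norm(d),np.degrees(np.arctan2(d[1],d[0])),np.degrees(np.arcsin(u[2])))
tcp=monitor.sense()["eef_pos"];print("n-tcp",n-tcp)
for pitch in(-44.5,-46,-47):
    p=np.radians(pitch);u=np.array([np.cos(p)*.978,np.cos(p)*.209,np.sin(p)]);z=np.array([-np.sin(p)*.978,-np.sin(p)*.209,np.cos(p)])
    L=n-13*z;L2=tcp+np.array([0,0,19])+163*u
    for q in(L,L2):
        v=np.array([627,190.5,32])-q; print(pitch,q,"x,z,y",v@u,v@z,v@np.cross(z,u))
```

```text
[507.47475268 163.91185681 211.49520438] 3.052389896288718 [539.7650926  169.2744987  173.98722988] 4.74045663990176 [568.17136119 176.55753241 143.51643649] 4.915326710042296 spot (array([627.35719179, 190.79211156,  33.02383004]), np.float64(3.0760374963960917))
92.00600132850867 11.768785458095978 -47.63366879675129
n-tcp [118.00269046  24.71799041 -88.03572002]
-44.5 [559.26000081 174.65316194 134.24418065] x,z,y 121.27881317683416 -24.16926193955717 1.34054779125847
-44.5 [563.87077784 176.13784506 136.30394643] x,z,y 119.28491261987999 -29.016520226070046 0.8521801034208721
-46 [559.02567497 174.60308617 134.48587768] x,z,y 122.21025926727454 -20.981787300423477 1.340547791258444
-46 [560.9069402  175.50446871 133.29976906] x,z,y 119.94809193335377 -21.616859729222757 0.8521801034208545
-47 [558.87293023 174.5704444  134.65045781] x,z,y 122.78472759125555 -18.84372974723293 1.340547791258468
-47 [558.88875731 175.07318014 131.34150315] x,z,y 120.28249600464429 -16.67519325636936 0.8521801034208745
```

Lateral error is about 1 mm, but the line passes about 21 mm high. I'll lower 29 mm and hold.

Emit:
{"op": "drive_tool", "data": {"plan": [{"x":0,"y":0,"z":0.2,"ax":0,"ay":0,"az":0,"hand":15},{"x":0,"y":0,"z":0.4,"ax":0,"ay":0,"az":0,"hand":15},{"x":0,"y":0,"z":0.53,"ax":0,"ay":0,"az":0,"hand":15},{"x":0,"y":0,"z":0.6,"ax":0,"ay":0,"az":0,"hand":15},{"x":0,"y":0,"z":0.6,"ax":0,"ay":0,"az":0,"hand":15},{"x":0,"y":0,"z":0.6,"ax":0,"ay":0,"az":0,"hand":15},{"x":0,"y":0,"z":0.6,"ax":0,"ay":0,"az":0,"hand":15},{"x":0,"y":0,"z":0.6,"ax":0,"ay":0,"az":0,"hand":15}]}}

```text
clock: 6.8
eef_pos: [450.1, 152.1, 201.6]
tcp_rot: [-3.142, -0.001, 0.21]
contact_force: [0.0, -0.9, -2.0]
opening: 0.343
grasp_force: 59.9
```

Emit:
{"op": "drive_tool", "data": {"plan": [{"x":0,"y":0,"z":0,"ax":0,"ay":0,"az":0,"hand":15},{"x":0,"y":0,"z":0,"ax":0,"ay":0,"az":0,"hand":15},{"x":0,"y":0,"z":0,"ax":0,"ay":0,"az":0,"hand":15},{"x":0,"y":0,"z":0,"ax":0,"ay":0,"az":0,"hand":15},{"x":0,"y":0,"z":0,"ax":0,"ay":0,"az":0,"hand":15},{"x":0,"y":0,"z":0,"ax":0,"ay":0,"az":0,"hand":15},{"x":0,"y":0,"z":0,"ax":0,"ay":0,"az":0,"hand":15},{"x":0,"y":0,"z":0,"ax":0,"ay":0,"az":0,"hand":15}]}}

```text
clock: 7.6
eef_pos: [449.9, 152.0, 201.3]
tcp_rot: [3.142, 0.0, 0.21]
contact_force: [-0.0, 0.2, -1.1]
opening: 0.342
grasp_force: 59.9
```

Run:
```python
from h import *
a=save("scene","s5");b=save("top","t5")
s=monitor.sense();print(s["clock"],s["eef_pos"],s["qvel"].round(3),s["opening"])
c=[cv2.resize(a[130:280,240:340],None,fx=4,fy=4,interpolation=3),cv2.resize(b[120:270,150:250],None,fx=4,fy=4,interpolation=3)]
cv2.imwrite("pics/c5.png",np.hstack(c)[:,:,::-1])
```

```text
7.7 [449.90674563 152.03289939 201.27570687] [-0.     0.001  0.    -0.001  0.    -0.   ] 0.3439463235832482
```

View pics/c5.png

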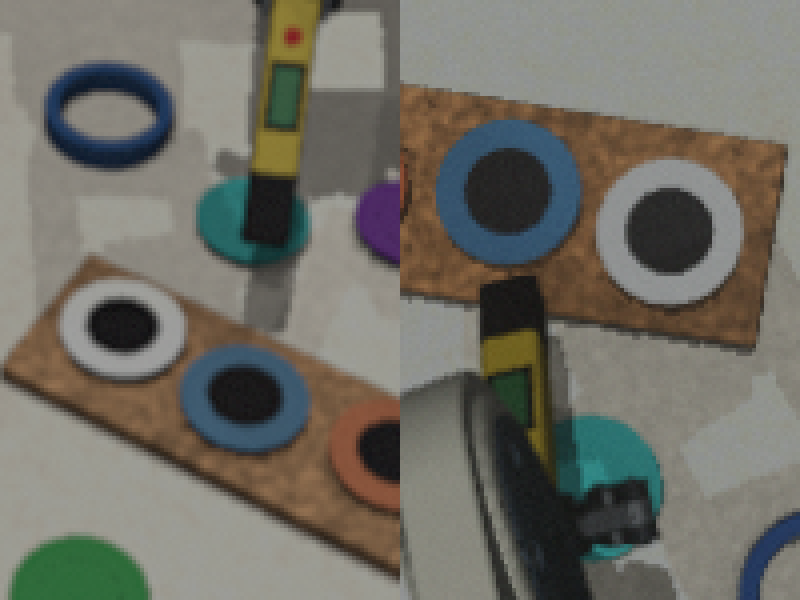

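The nose, at scene crop (265,242), points at the spot at (245,395). I'll verify numerically.

Run:
```python
from h import *
P=lambda x,y:((x-400)/4+150,y/4+120); Q=lambda x,y:(x/4+240,y/4+130)
n,e3=two(Q(267,244),P(510,279));k,e1=two(Q(273,175),P(513,335));print(n,e3,k,e1)
tcp=monitor.sense()["eef_pos"]
for pitch in(-44.5,-46,-47.5):
    p=np.radians(pitch);u=np.array([np.cos(p)*.978,np.cos(p)*.209,np.sin(p)]);z=np.array([-np.sin(p)*.978,-np.sin(p)*.209,np.cos(p)])
    for q in(n-13*z,tcp+np.array([0,0,19])+163*u):
        v=np.array([627,190.5,32])-q; print(pitch,q,"x,z,y",v@u,v@z,v@np.cross(z,u))
```

```text
[569.37799431 177.40770583 111.9470063 ] 6.59179458716521 [539.15864967 169.88843761 142.94654119] 4.729615346452238
-44.5 [560.46663393 175.50333536 102.67475046] x,z,y 98.18307457320199 -2.6040276591398688 0.7612645096620791
-44.5 [563.60885273 176.33120244 106.02749679] x,z,y 98.21775311867395 -7.270607008215842 0.6083342338906778
-46 [560.23230809 175.45325959 102.91644749] x,z,y 98.55792297342722 -0.02851884274975977 0.7612645096620534
-46 [560.6450151  175.6978261  103.02331942] x,z,y 98.31890997533351 -0.4298722379688158 0.60833423389066
-47.5 [560.00425025 175.40452331 103.1643336 ] x,z,y 98.86522249305754 2.55591972776429 0.7612645096620567
-47.5 [557.60528299 175.04823099 100.09950097] x,z,y 98.24096172331542 6.411184770816407 0.6083342338906608
```

Emit:
{"op": "drive_tool", "data": {"plan": [{"x":0,"y":0,"z":0,"ax":0,"ay":0,"az":0,"hand":15},{"x":0,"y":0,"z":0,"ax":0,"ay":0,"az":0,"hand":15},{"x":0,"y":0,"z":0,"ax":0,"ay":0,"az":0,"hand":15},{"x":0,"y":0,"z":0,"ax":0,"ay":0,"az":0,"hand":15},{"x":0,"y":0,"z":0,"ax":0,"ay":0,"az":0,"hand":15},{"x":0,"y":0,"z":0,"ax":0,"ay":0,"az":0,"hand":15}]}}

```text
clock: 8.3
eef_pos: [449.9, 152.0, 201.3]
tcp_rot: [-3.142, -0.0, 0.21]
contact_force: [0.3, 0.8, -1.8]
opening: 0.344
grasp_force: 59.9
```

Aim confirmed: about 98 mm away and within a few mm of the centre. It has been held for about 1.9 s. Next I'll raise it, then tilt it level.

Emit:
{"op": "drive_tool", "data": {"plan": [{"x":0,"y":0,"z":-0.3,"ax":0,"ay":0,"az":0,"hand":15},{"x":0.1,"y":0,"z":-0.8,"ax":0,"ay":0,"az":0,"hand":15},{"x":0.3,"y":0,"z":-1.3,"ax":0,"ay":0,"az":0,"hand":15},{"x":0.5,"y":0,"z":-1.8,"ax":0,"ay":0,"az":0,"hand":15},{"x":0.7,"y":0,"z":-2.2,"ax":0,"ay":0,"az":0,"hand":15},{"x":0.8,"y":0,"z":-2.4,"ax":0,"ay":0,"az":0,"hand":15},{"x":0.8,"y":0,"z":-2.4,"ax":0,"ay":0.3,"az":0,"hand":15},{"x":0.8,"y":0,"z":-2.4,"ax":0,"ay":1.0,"az":0,"hand":15}]}}

```text
clock: 9.1
eef_pos: [489.8, 160.5, 320.8]
tcp_rot: [3.142, -0.105, 0.21]
contact_force: [-0.9, -0.1, -3.0]
opening: 0.342
grasp_force: 59.9
```

Emit:
{"op": "drive_tool", "data": {"plan": [{"x":0,"y":0,"z":0,"ax":0,"ay":0.9,"az":0,"hand":15},{"x":0,"y":0,"z":0,"ax":0,"ay":1.9,"az":0,"hand":15},{"x":0,"y":0,"z":0,"ax":0,"ay":2.9,"az":0,"hand":15},{"x":0,"y":0,"z":0,"ax":0,"ay":3.9,"az":0,"hand":15},{"x":0,"y":0,"z":0,"ax":0,"ay":4.9,"az":0,"hand":15},{"x":0,"y":0,"z":0,"ax":0,"ay":5.8,"az":0,"hand":15},{"x":0,"y":0,"z":0,"ax":0,"ay":6.4,"az":0,"hand":15},{"x":0,"y":0,"z":0,"ax":0,"ay":6.6,"az":0,"hand":15}]}}

```text
clock: 9.9
eef_pos: [486.8, 159.8, 319.1]
tcp_rot: [3.141, -0.795, 0.211]
contact_force: [-0.4, -0.4, -1.5]
opening: 0.348
grasp_force: 60.0
```

Emit:
{"op": "drive_tool", "data": {"plan": [{"x":0,"y":0,"z":0,"ax":0,"ay":0,"az":0,"hand":15},{"x":0,"y":0,"z":0,"ax":0,"ay":0,"az":0,"hand":15},{"x":0,"y":0,"z":0,"ax":0,"ay":0,"az":0,"hand":15},{"x":0,"y":0,"z":0,"ax":0,"ay":0,"az":0,"hand":15},{"x":0,"y":0,"z":0,"ax":0,"ay":0,"az":0,"hand":15}]}}

```text
clock: 10.4
eef_pos: [489.3, 160.4, 321.4]
tcp_rot: [-3.142, -0.796, 0.21]
contact_force: [-1.0, 0.3, -2.2]
opening: 0.344
grasp_force: 60.0
```

Run:
```python
from h import *
a=save("scene","s6");b=save("top","t6")
s=monitor.sense();print(s["clock"],s["eef_pos"],s["tcp_rot"],s["qpos"],s["qvel"].round(3),s["opening"])
c=[cv2.resize(a[20:320,170:370],None,fx=2,fy=2),cv2.resize(b[80:380,100:300],None,fx=2,fy=2)]
cv2.imwrite("pics/c6.png",np.hstack(c)[:,:,::-1])
```

```text
10.5 [489.1661052  160.34821578 321.3088833 ] [ 3.14151051 -0.79570738  0.21032772] [ 0.40691069 -0.24144143  2.30285382 -0.45254744  0.32497172  2.14103068] [ 0.001 -0.001  0.003 -0.001 -0.001  0.002] 0.34355037106051084
```

View pics/c6.png

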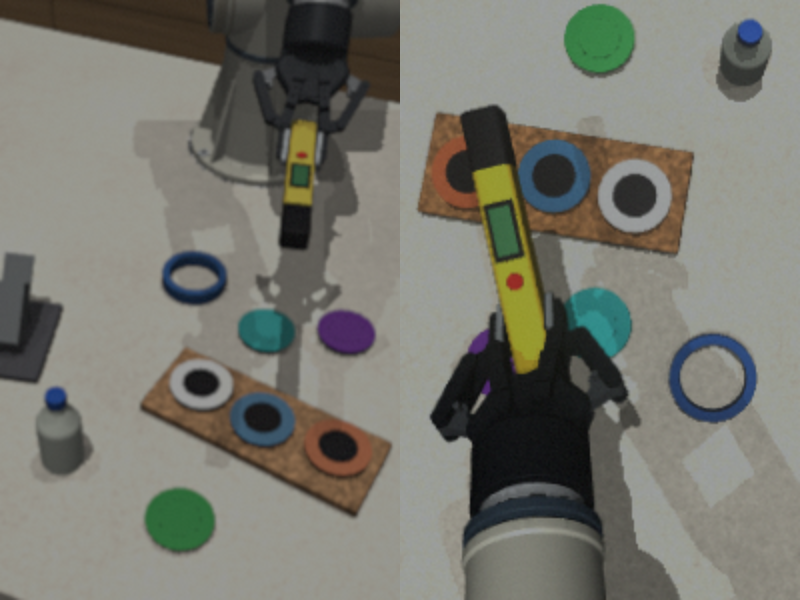

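The stick is held roughly level with the screen up. The button is at (302,155) and the black joint at (298,206) in the scene crop. The coasters, bottle and tape are undisturbed. I'll check the level and hand in if it's good.

Run:
```python
from h import *
P=lambda x,y:((x-400)/2+100,y/2+80); Q=lambda x,y:(x/2+170,y/2+20)
b,e=two(Q(302,155),P(515,281));j,e1=two(Q(298,206),P(493,168));s,e2=two(Q(301,175),P(504,231))
d=j-b;a=np.degrees(np.arcsin(d[2]/np.linalg.norm(d)));print(b,e,s,j,e1,"pitch",a)
if abs(a)<8 and min(b[2],j[2])>260: print(r.sign_off())
```

```text
[506.21438799 164.07169289 349.48865951] 3.248382716590136 [542.87094835 172.13709127 349.59784006] [590.29997696 181.62787903 345.06672537] 4.37287973914331 pitch -2.946894256952762
the job is handed in; nothing more can be done
None
```

The thermometer was drawn from its holder and aimed at the blue coaster's black spot from about 98 mm for roughly 1.9 s. The job was then handed in with the thermometer held steady about 3° off level, screen up and about 34 cm above the table; no verdict was returned.

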